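# Clamp the inspection lamp and click its lens cover home

## Robot

A 6-joint arm with a two-finger parallel gripper is mounted at the origin on the work surface. World frame = base frame: x ahead of the robot, y to its left, z up, the work surface at z = 0. Lengths are in m, angles in rad, forces in N, time in s.
With the tool pointing down it reaches from about 0.375 to 0.925 m from the base axis. Payload 5.7 kg.
Tool frame: the origin (TCP) lies midway between the tips of the shut fingers; the grasp point (between the pads) lies 19 mm behind it; z points along the fingers, y is the line along which they close (so a half turn about z gives the same grasp; the last joint's range is limited). The gripper opens to 88 mm and grips with 3 to 60 N. Pads are 20 mm wide; open, the fingers measure 115 mm over their backs; the gripper's body (75 mm by 178 mm) begins 61 mm behind the grasp point.
Start: joints at [-1.443, 0.359, 1.51, -0, 1.272, -0.115], TCP at [0.144, -0.582, 0.193] pointing down, gripper open.
Joint ranges: [-2.97, 2.97], [-1.01, 2.36], [0.21, 2.38], [-0.96, 4.11], [0.2, 2.71], [-2.98, 2.98]. Speed limits (rad/s): [2.39, 2.39, 3.14, 3.14, 3.14, 3.14].

## Interface

Orientations are given as a unit quaternion [x, y, z, w].
In Python, from bench import move_ptp, servo_line, goto_joints, move_gripper, sleep, inverse_kinematics, capture, PlanningError, close_job, spot_in, silhouettes, current_clock, current_joint_pos, current_qvel, current_joint_torque, current_position, current_orientation, current_force, current_torque, current_finger_gap gives the robot as it stands. Calls block until the motion is done:
- move_ptp(position, orientation): joint-space move of the TCP to a pose.
- servo_line(position, orientation=None, rate=0.15, contact_N=None): straight line of the TCP; orientation=None keeps the orientation; rate is the mean speed in m/s. With contact_N (N) it stops when the force on the tool has changed by that much, and returns True; else False.
- goto_joints(angles): joint-space move.
- move_gripper(opening): finger opening in m; the grip force is fixed at half the most; returns when the fingers have stopped.
- sleep(seconds).
- inverse_kinematics(position, orientation): joint angles nearest the present ones, or None.
- capture(name): name is "side" or "top"; returns a dict with "image" (384x512x3 uint8, blue, green, red), "range_z" (384x512 float32, m along the optical axis (not along the pixel's ray), 0 where there is no reading), "intrinsics" (3x3 intrinsics, pixels), "k1" (the pictures are not rectified: a ray, as slopes to the right and down, at radius r is drawn at 1 + k1 r^2 times it, then the intrinsics apply), "R" (3x3) and "t" (3): a world point X has camera coordinates R X + t. Camera axes: x right, y down, z forward; pixel columns grow to the right and rows downward; lengths in m; the calibration is good to about 2 mm. A picture is of the moment at which its call begins.
A pose or a line that the arm cannot do raises PlanningError and nothing moves.
- close_job(): hands the job in, once; it reports no verdict.
Trained networks look in the newest picture that a camera, given by its name, has taken for a name from the list of things; names that differ only in an ending like _2 or _b are one class to them, and where a whole thing is asked for, a point or a joint stands for the part that bears it (a point fixed in the world has none). Each returns a list of dicts, best first, with "conf" (0 to 1); they miss things now and then, are a little off and sometimes report something else, mostly with a low value. They report only what shows in the picture. A call takes as long as a camera call.
- spot_in(camera, query): "xy" ([column, row] in pixels, amid what is visible of it).
- silhouettes(camera, query): "region" (384x512 bool, what is visible of it) and "xy" ([column, row] in pixels, amid what is visible of it).
Readings, each from a call of its own:
- current_clock(): time.
- current_joint_pos(): joint angles.
- current_qvel(): joint speeds.
- current_joint_torque(): joint torques, N m.
- current_position(): TCP position.
- current_orientation(): TCP orientation.
- current_force(): force on the tool from outside, world axes, zero at the start.
- current_torque(): the same for the moment, N m.
- current_finger_gap(): finger opening in m.
Only numpy, scipy, OpenCV 4.12 (cv2) and the standard library are available. Lean on these libraries where they do the work, as an engineer would, in place of code of your own. Each camera call takes 0.05 s, during which the arm holds its last target. There are 200 camera calls.

## Task

Secure the black inspection lamp: first press the cradle's hold-down lever until it clicks and stays down by itself, and take your hand off it. Then take the lens cover by its grip bar, put it bar-up on the lamp's face and press until it snaps in under all four spring clips; keep pressing it firmly against the seal and finish like that, still holding and pressing the cover. Leave everything else on the bench where it is.

Things in the scene. Friction and masses are not known exactly. Their poses are not given: they have to be found in the camera images.
- cradle: Fixed aluminium cradle block (170 x 200 x 30 mm) carrying the lamp and the lever; placed anew each time. Origin at bench height on the axis of the round black lamp, z up; the block reaches from x -90 to +80 and y -75 to +125 mm. The lamp head, 100 mm across, stands face up, its body 93 mm high. The lever lies along x at y +85 mm, its pad towards -x.
- lamp_seat (a point): Point on the lamp's axis at the top of its sprung seal, 100 mm above the bench, axes as the cradle. The cover is home when its underside lies here, below the noses of the four clips.
- clip0: One of four equal steel spring clips round the lamp's face, at 45 (this one), 135, 225, 315 degrees. Origin in its nose, 49 mm from the axis; noses 82 mm apart across, their points 8.5 and tops 16.5 mm above lamp_seat, sloped 45 degrees above and below: they guide a cover up to 4 mm off centre. Passing all four takes about 8 to 16 N, then the force drops and they pull it down (about 10 N) and close over the cover's rim.
- seal: Grey seal ring and dark lens in the lamp's face, 82 mm across, on a spring: the top is at lamp_seat at rest, yields straight down with 2 N plus 2.5 N per mm, and stops hard 4 mm down (12 N). Origin 6 mm below its top.
- lever (a joint): Hinge of the steel hold-down lever, rad. 0 = raised by its spring, pad end 0.40 rad above level; grows as the pad is pressed; 0.40 = level, 0.47 = lower stop. A sprung pawl resists from 0.30 and takes about 10 to 18 N at the pad to pass; past 0.36 the lever, when let go, stays at about 0.40.
- lever_hinge (a point): Point on the lever's hinge axis (along the cradle's y), at 45, 85, 75 mm in the cradle's frame.
- lever_pad (a point): Centre of the top of the grey pad at the lever's free end, moves with the lever. The pad is 44 x 42 mm, 165 mm from the hinge along the lever, its top 8 mm above the lever's centre line. When the lever is level this point is at -120, 85, 83 mm in the cradle's frame; raised, at about -104, 85, 147 mm.
- cover: Loose grey plastic lens cover, about 150 g: disc 88 mm across, 5 mm thick at the rim, raised hub 72 mm across to 9 mm, and on it an upright grip bar 46 mm long (its x), 16 mm wide (its y), from 9 to 37 mm high. Origin at the centre of its underside, z up. Lies flat on the bench, bar up.
- cover_grip (a point): Centre of the cover, on the grip bar, 24 mm above its underside; axes as the cover.
- can_a: Bystander, leave alone: aerosol can, 65 mm across, 178 mm tall, red with white band and white cap; origin at the centre of its underside.
- can_b: Bystander, leave alone: aerosol can, 65 mm across, 178 mm tall, bare metal with white band and white cap; origin at the centre of its underside.
- step_block: Bystander, leave alone: steel step wedge 100 x 30 mm, steps 12, 18, 24, 30 mm high; origin at the centre of its underside.
- loupe: Bystander, leave alone: grey loupe, 36 mm across, 38 mm tall; origin at the centre of its underside.
- pie_gauge: Bystander, leave alone: flat copper disc, 34 mm across, with a flat 70 mm handle, 4 mm thick; origin at the disc's centre.
- jar: Bystander, leave alone: small lidded jar, 48 mm across, 55 mm tall; origin at the centre of its underside.
- panel: Bystander, leave alone: flat steel test panel 100 x 40 x 6 mm with a brass strip; origin at the centre of its underside.

How it is judged:
By the outcome, as a careful person would: the job done as asked, in the order asked, and still so for the second after the job is handed in, while the arm keeps its last pose, push and grip.
It also fails if it takes over 64 s, if anything falls off the work surface, if the arm or the gripper's body presses on something with over 40 N, if the wrist force passes 120 N, or if a joint passes its speed limit or range.

## Working session

There is one attempt and no reset: what is moved stays moved. The work goes in short steps, each a Python script; the robot and the scene stay as the last script left them, time stands still between calls to the robot, and variables do not carry over. Pictures are saved under pics/ and viewed, on a budget of 10 in all, crops included, one or two more only if the job needs it, and the job is handed in when it is done.

```bash
ls; mkdir -p pics; cat > h.py <<'E'
import numpy as np, cv2
from bench import *
def cloud(c):
    K=np.array(c["intrinsics"]);h,w=c["range_z"].shape
    u,v=np.meshgrid(np.arange(w),np.arange(h))
    dist=np.array([c["k1"],0,0,0,0.])
    p=cv2.undistortPoints(np.stack([u,v],-1).reshape(-1,1,2).astype(float),K,dist).reshape(h,w,2)
    z=c["range_z"]
    P=np.dstack([p[...,0]*z,p[...,1]*z,z])
    X=(P-np.array(c["t"]))@np.array(c["R"])
    X[z==0]=np.nan
    return X
def save(c,n): cv2.imwrite("pics/"+n+".png",c["image"])
def pix(c,X):
    r=cv2.Rodrigues(np.array(c["R"]))[0]
    return cv2.projectPoints(np.atleast_2d(np.array(X,float)),r,np.array(c["t"],float),np.array(c["intrinsics"]),np.array([c["k1"],0,0,0,0.]))[0].reshape(-1,2)
def quat(yaw): # tool down, tool x at yaw
    return [np.cos(yaw/2),np.sin(yaw/2),0.,0.]
E
python3 - <<'E'
from h import *
print(current_clock(),current_orientation(),current_finger_gap(),current_force())
for n in("top","side"):
    c=capture(n);save(c,n+"0");X=cloud(c)
    print(n,np.array(c["intrinsics"]).round(1).tolist(),c["k1"],"cam",(-np.array(c["R"]).T@c["t"]).round(3))
    for q in("cover","clip0","seal","lever","lever_pad","cradle","can_a","can_b","step_block","loupe","pie_gauge","jar","panel"):
        for d in silhouettes(n,q)[:4]:
            m=d["region"];print(q,round(d["conf"],2),np.round(d["xy"]),m.sum(),np.nanmedian(X[m],0).round(3))
E
```

```text
pics
0.0 [ 9.92642427e-01  1.21079330e-01 -2.21928885e-05 -8.99001311e-04] 0.08789822519647028 [0.22913509 0.7229777  0.33130588]
top [[439.0, 0.0, 257.2], [0.0, 439.0, 185.0], [0.0, 0.0, 1.0]] -0.1346013070706123 cam [ 0.431 -0.008  1.552]
cover 0.72 [212. 201.] 446 [0.58  0.173 0.008]
seal 0.93 [311. 183.] 449 [ 0.627 -0.175  0.099]
seal 0.19 [290. 202.] 458 [ 0.564 -0.099  0.116]
lever 0.87 [292. 201.] 403 [ 0.566 -0.098  0.119]
lever_pad 0.69 [290. 204.] 398 [ 0.554 -0.099  0.123]
cradle 0.97 [302. 192.] 2807 [ 0.609 -0.141  0.035]
can_a 0.77 [388. 201.] 508 [ 0.577 -0.428  0.141]
can_a 0.61 [128. 202.] 526 [0.569 0.431 0.139]
can_b 0.77 [388. 201.] 508 [ 0.577 -0.428  0.141]
can_b 0.61 [128. 202.] 526 [0.569 0.431 0.139]
step_block 0.68 [342. 176.] 267 [ 0.672 -0.283  0.021]
loupe 0.17 [241. 212.] 306 [0.544 0.06  0.006]
pie_gauge 0.65 [254. 233.] 146 [0.463 0.017 0.003]
jar 0.67 [257. 161.] 135 [0.726 0.01  0.054]
panel 0.85 [245. 210.] 321 [0.55  0.06  0.006]
panel 0.67 [210. 198.] 453 [0.58  0.173 0.008]
panel 0.26 [259. 230.] 57 [0.473 0.014 0.004]
side [[377.0, 0.0, 257.0],
[... 518 characters left out ...]
627 -0.175  0.101]
can_a 0.73 [310. 123.] 578 [ 0.574 -0.422  0.104]
can_a 0.61 [198. 321.] 1317 [0.561 0.463 0.127]
can_a 0.55 [297. 230.] 101 [0.457 0.021 0.005]
can_a 0.43 [274. 182.] 2355 [ 0.604 -0.105  0.038]
can_b 0.73 [310. 123.] 578 [ 0.574 -0.422  0.104]
can_b 0.61 [198. 321.] 1317 [0.561 0.463 0.127]
can_b 0.55 [297. 230.] 101 [0.457 0.021 0.005]
can_b 0.43 [274. 182.] 2355 [ 0.604 -0.105  0.038]
step_block 0.19 [232. 282.] 179 [0.567 0.292 0.037]
loupe 0.74 [229. 281.] 157 [0.567 0.293 0.037]
pie_gauge 0.21 [244. 258.] 546 [0.575 0.184 0.009]
jar 0.54 [223. 201.] 218 [0.724 0.025 0.043]
jar 0.35 [308. 125.] 610 [ 0.574 -0.423  0.104]
panel 0.89 [265. 234.] 332 [0.551 0.063 0.006]
```

```bash
cat > est.py <<'E'
from h import *
from scipy.optimize import least_squares
def circ(P):
    return least_squares(lambda p:np.hypot(P[:,0]-p[0],P[:,1]-p[1])-p[2],[*P.mean(0)[:2],.04],loss='soft_l1',f_scale=.002).x
if __name__=="__main__":
  for n in("top","side"):
    c=capture(n);X=cloud(c);im=c["image"]
    def best(q):
        return silhouettes(n,q)[0]["region"]
    def boundary(m,Z):
        # undistorted outline of mask projected onto plane z=Z
        cn=max(cv2.findContours(m.astype(np.uint8),0,1)[0],key=cv2.contourArea).reshape(-1,1,2).astype(float)
        p=cv2.undistortPoints(cn,np.array(c["intrinsics"]),np.array([c["k1"],0,0,0,0.])).reshape(-1,2)
        d=np.c_[p,np.ones(len(p))]@np.array(c["R"]);o=-np.array(c["R"]).T@c["t"]
        return o+d*((Z-o[2])/d[:,2])[:,None]
    ms=best("seal");print(n,"seal outline",circ(boundary(ms,.1)).round(4),"cloud mean",np.nanmean(X[ms],0).round(4))
    mc=best("cover");print("cover outline",circ(boundary(mc,.004)).round(4))
    Q=X[mc];b=Q[Q[:,2]>.025];print("bar n",len(b),b.mean(0).round(4),"cov yaw",[np.linalg.eigh(np.cov(b[:,:2].T))[i].round(6).tolist() for i in(0,1)])
    w=np.linalg.eigh(np.cov(b[:,:2].T));v=w[1][:,1];print("bar yaw deg",np.degrees(np.arctan2(v[1],v[0])))
    # cradle block top
    ok=(abs(X[...,2]-.03)<.004)&(abs(X[...,0]-.62)<.16)&(abs(X[...,1]+.15)<.17)&~mc
    lab,l=cv2.connectedComponents(ok.astype(np.uint8));k=1+np.argmax([ (l==i).sum() for i in range(1,lab)])
    P=X[l==k];r=cv2.minAreaRect((P[:,:2]*1000).astype(np.float32));print("block rect",r,len(P))
    ml=best("lever");L=X[ml];L=L[L[:,2]>.075];v=np.linalg.svd(L-L.mean(0))[2][0];print("lever",L.mean(0).round(4),v.round(3),np.degrees(np.arctan2(v[1],v[0])))
    mp=best("lever_pad");print("pad",np.nanmean(X[mp],0).round(4))
    u0,v0=(170,120) if n=="top" else (190,120)
    cr=im[v0:v0+150,u0:u0+200] if n=="top" else im[v0:v0+190,u0:u0+150]
    cv2.imwrite(f"pics/{n}_crop.png",cv2.resize(cr,None,fx=4 if n=="top" else 3.1,fy=4 if n=="top" else 3.1,interpolation=cv2.INTER_CUBIC))
E
python3 est.py
```

```text
top seal outline [ 0.6273 -0.177   0.0384] cloud mean [ 0.6273 -0.1772  0.0998]
cover outline [0.5815 0.1759 0.0415]
bar n 62 [0.5797 0.1755 0.0354] cov yaw [[2.3e-05, 0.000182], [[-0.113376, -0.993552], [-0.993552, 0.113376]]]
bar yaw deg 173.4900239765216
block rect ((620.4495239257812, -150.7545166015625), (169.24049377441406, 197.1802215576172), 7.172757625579834) 1126
lever [ 0.5606 -0.1003  0.1248] [-0.904 -0.099  0.415] -173.7813348842153
pad [ 0.5601 -0.1005  0.1238]
side seal outline [ 0.627  -0.1747  0.0403] cloud mean [ 0.627  -0.1744  0.1002]
cover outline [0.5775 0.177  0.042 ]
bar n 91 [0.5756 0.1793 0.0347] cov yaw [[2.5e-05, 0.000174], [[-0.018411, -0.999831], [-0.999831, 0.018411]]]
bar yaw deg 178.94506737861892
block rect ((613.231201171875, -113.36267852783203), (169.36953735351562, 134.00927734375), 8.046757698059082) 687
lever [ 0.559  -0.0948  0.1239] [ 0.905  0.113 -0.41 ] 7.139819683897966
pad [ 0.5575 -0.0951  0.124 ]
```

View pics/top0.png

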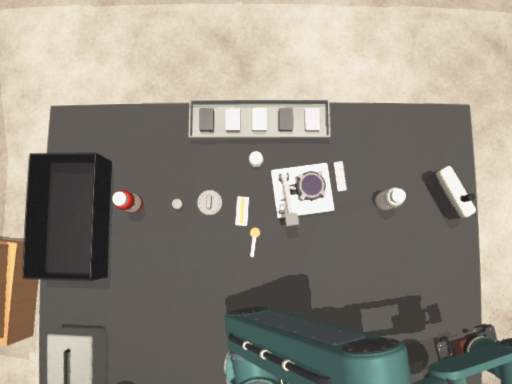

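View pics/top_crop.png

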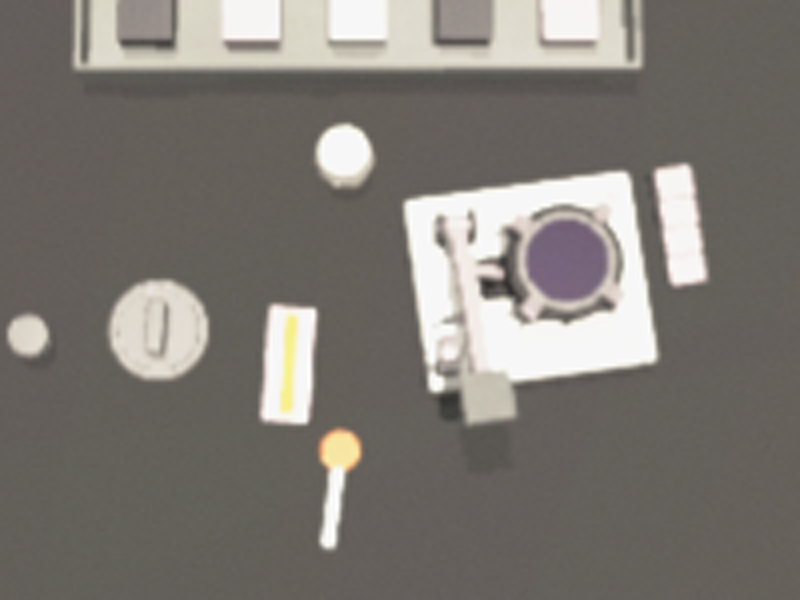

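View pics/side_crop.png

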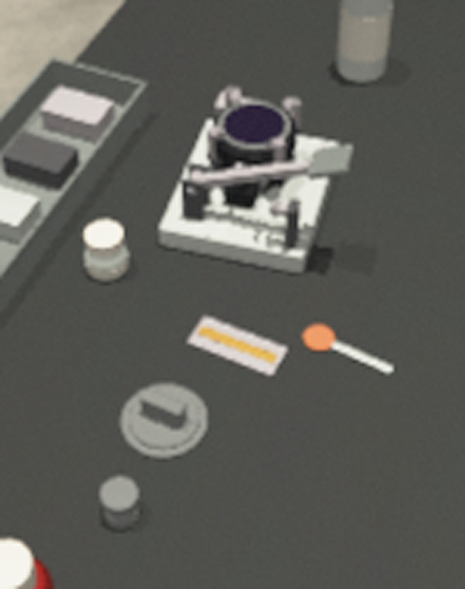

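The top view shows the lamp at about (311,183) full-frame, the raised lever with its pad at about (290,217), and the cover at about (210,202). The bar lies roughly along world x. The side crop agrees: the lever is up and the cover lies flat, bar up. Cradle yaw is about 7.2°. I'll press the lever first.

```bash
cat >> h.py <<'E'
YAW=np.radians(7.2);AX=np.array([.6275,-.1757,0])
def loc(x,y,z): 
    c,s=np.cos(YAW),np.sin(YAW); return (AX+np.array([c*x-s*y,s*x+c*y,z])/1000).tolist()
def st(m=""): print(m,round(current_clock(),2),np.round(current_position(),4),"F",np.round(current_force(),1),"gap",round(current_finger_gap(),4))
E
python3 - <<'E'
from h import *
q=quat(YAW)
p=current_position();servo_line([p[0],p[1],.26],rate=.2)
move_gripper(0.0);st()
move_ptp(loc(-107,85,230),q)
servo_line(loc(-107,85,175),rate=.15);st("above")
print(servo_line(loc(-109,85,130),rate=.06,contact_N=3));st("touch")
print(servo_line(loc(-119,85,75),rate=.05,contact_N=45));st("pressed")
sleep(.2);st()
servo_line(loc(-119,85,180),rate=.15);st("off")
sleep(.3)
for n in("top","side"):
    c=capture(n);X=cloud(c);save(c,n+"1")
    for k in("lever_pad","lever"):
        for d in silhouettes(n,k)[:1]:
            L=X[d["region"]];print(n,k,round(d["conf"],2),np.nanmean(L,0).round(4),np.nanmax(L[:,2]))
E
```

```text
3.73 [ 0.1442 -0.5824  0.26  ] F [ 0.1  0.2 -0.5] gap 0.0003
above 6.4 [ 0.5108 -0.1052  0.1752] F [-0.4  0.6  0.7] gap 0.0004
False
touch 7.3 [ 0.509  -0.1051  0.1302] F [-0.  -0.7  0.9] gap 0.0008
False
pressed 8.57 [ 0.499  -0.1062  0.0752] F [-0.8 -0.   1.8] gap 0.0005
 8.77 [ 0.499  -0.1062  0.0753] F [-1.5  0.5  1.5] gap 0.0004
off 9.62 [ 0.4982 -0.1061  0.1793] F [-0.5  0.2 -0.8] gap 0.0003
top lever 0.44 [ 0.65   -0.0876  0.0869] 0.09836583374194927
side lever_pad 0.67 [ 0.5588 -0.0947  0.1237] 0.15707087194683247
side lever 0.65 [ 0.5635 -0.0965  0.1203] 0.15707087194683247
```

```bash
python3 - <<'E'
from h import *
q=quat(YAW)
c=capture("side");X=cloud(c)
a=c["image"][120:220,220:330].copy()
cv2.imwrite("pics/s2.png",cv2.resize(a,None,fx=6,fy=6,interpolation=cv2.INTER_CUBIC))
print("tcp px",pix(c,[current_position(),loc(-104,85,147),loc(-120,85,83)]))
m=silhouettes("side","lever")[0]["region"]
L=X[m];o=np.argsort(L[:,0]);print(L[o][::12].round(3).tolist())
E
```

```text
tcp px [[300.97611359 164.43306959]
 [295.83001672 171.15266103]
 [299.37801821 185.94187318]]
[[0.488, -0.09, 0.151], [0.493, -0.086, 0.149], [0.497, -0.108, 0.15], [0.501, -0.109, 0.153], [0.505, -0.12, 0.151], [0.509, -0.121, 0.149], [0.513, -0.086, 0.146], [0.516, -0.095, 0.146], [0.521, -0.088, 0.145], [0.526, -0.094, 0.139], [0.531, -0.098, 0.138], [0.54, -0.094, 0.129], [0.548, -0.097, 0.119], [0.557, -0.093, 0.119], [0.569, -0.095, 0.123], [0.577, -0.088, 0.111], [0.585, -0.092, 0.105], [0.595, -0.088, 0.1], [0.604, -0.092, 0.107], [0.612, -0.086, 0.095], [0.619, -0.085, 0.094], [0.626, -0.084, 0.088], [0.637, -0.091, 0.092], [0.644, -0.082, 0.082], [0.655, -0.089, 0.087]]
```

View pics/s2.png

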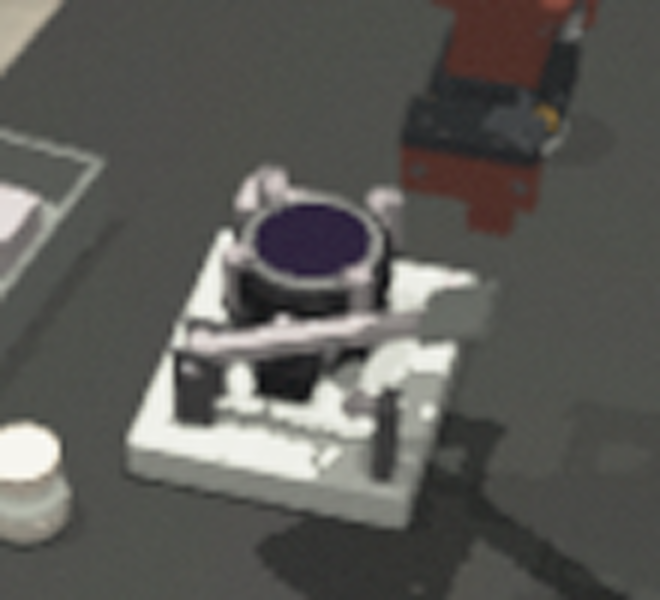

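```bash
python3 - <<'E'
from h import *
st()
for n in("side","top"):
    c=capture(n);X=cloud(c)
    p=np.array(current_position())
    m=(np.linalg.norm(X[...,:2]-p[:2],axis=-1)<.07)&(X[...,2]>.16)
    P=X[m];v,u=np.nonzero(m);o=np.argsort(P[:,2]);print(n,len(P))
    for i in o[:200:10]: print(u[i],v[i],P[i].round(3))
    if n=="side":
        for v in range(150,170,2): print(v,X[v,301].round(3),c["image"][v,301])
E
```

```text
10.32 [ 0.4988 -0.1063  0.18  ] F [-0.4  0.  -1. ] gap 0.0008
side 3247
298 158 [ 0.509 -0.101  0.208]
302 158 [ 0.494 -0.095  0.217]
301 156 [ 0.499 -0.098  0.222]
304 155 [ 0.49  -0.1    0.227]
315 136 [ 0.465 -0.112  0.299]
315 126 [ 0.479 -0.152  0.305]
315 125 [ 0.479 -0.153  0.308]
310 139 [ 0.471 -0.079  0.31 ]
315 132 [ 0.467 -0.114  0.312]
314 134 [ 0.467 -0.102  0.313]
314 132 [ 0.469 -0.111  0.314]
312 133 [ 0.473 -0.103  0.314]
293 133 [ 0.524 -0.081  0.314]
311 134 [ 0.474 -0.096  0.315]
309 138 [ 0.47  -0.064  0.324]
296 135 [ 0.508 -0.06   0.327]
300 135 [ 0.497 -0.062  0.329]
313 125 [ 0.477 -0.119  0.331]
310 134 [ 0.471 -0.074  0.331]
296 137 [ 0.503 -0.045  0.332]
150 [ 0.48  -0.028  0.304] [42 46 79]
152 [ 0.48  -0.031  0.295] [43 49 80]
154 [ 0.499 -0.097  0.23 ] [39 44 79]
156 [ 0.499 -0.098  0.222] [42 46 78]
158 [ 0.498 -0.097  0.215] [53 57 79]
160 [ 0.563 -0.325  0.003] [75 80 78]
162 [ 0.56  -0.316  0.001] [76 80 80]
164 [ 0.556 -0.306 -0.   ] [77 81 81]
166 [ 0.553 -0.296 -0.001] [85 90 87]
168 [ 0.502 -0.122  0.15 ] [ 98 105 101]
top 2477
291 232 [ 0.465 -0.093  0.301]
283 230 [ 0.47  -0.069  0.311]
283 228 [ 0.475 -0.069  0.331]
272 219 [ 0.5   -0.038  0.332]
274 221 [ 0.495 -0.044  0.333]
274 220 [ 0.497 -0.044  0.335]
285 231 [ 0.466 -0.072  0.373]
289 229 [ 0.471 -0.082  0.378]
285 229 [ 0.471 -0.071  0.38 ]
288 227 [ 0.475 -0.078  0.411]
302 232 [ 0.461 -0.112  0.426]
294 231 [ 0.464 -0.092  0.431]
300 231 [ 0.463 -0.104  0.468]
315 241 [ 0.437 -0.128  0.57 ]
294 191 [ 0.548 -0.081  0.581]
317 239 [ 0.442 -0.13   0.589]
288 226 [ 0.47  -0.066  0.594]
285 225 [ 0.472 -0.06   0.596]
308 233 [ 0.455 -0.109  0.598]
315 195 [ 0.537 -0.126  0.599]
```

The camera shows the fingertips about 26 mm higher than the reported TCP: depth puts the tips at about 0.207 m, and TCP z reads 0.180 m. So the earlier push stopped short of the pawl. I'll push further in small steps while logging force.

```bash
python3 - <<'E'
from h import *
z0=current_force()[2]
servo_line(loc(-112,85,90),rate=.08);st()
for z in np.arange(86,38,-2.):
    hit=servo_line(loc(-112-7*min(1,(90-z)/35),85,z),rate=.04)
    f=current_force()[2];print(z,round(f-z0,1),end="; ")
    if f-z0>24: break
st("end")
servo_line(loc(-119,85,150),rate=.15)
c=capture("side");X=cloud(c);m=silhouettes("side","lever")[0]["region"];L=X[m];o=np.argsort(L[:,0]);print(L[o][::15].round(3).tolist())
cv2.imwrite("pics/s3.png",cv2.resize(c["image"][120:220,220:330],None,fx=6,fy=6,interpolation=cv2.INTER_CUBIC))
E
```

```text
11.69 [ 0.5061 -0.1054  0.0905] F [-2.   0.6  1.1] gap 0.0003
86.0 1.3; 84.0 2.1; 82.0 1.7; 80.0 1.8; 78.0 2.2; 76.0 2.3; 74.0 3.3; 72.0 2.6; 70.0 6.4; 68.0 2.5; 66.0 2.8; 64.0 2.5; 62.0 0.5; 60.0 0.5; 58.0 0.5; 56.0 0.9; 54.0 3.5; 52.0 2.1; 50.0 4.2; 48.0 3.8; 46.0 2.8; 44.0 3.5; 42.0 10.6; 40.0 21.7; end 17.69 [ 0.4989 -0.1064  0.0414] F [-5.3  0.4 21.1] gap 0.0004
[[0.473, -0.093, 0.081], [0.48, -0.122, 0.085], [0.484, -0.085, 0.084], [0.49, -0.1, 0.082], [0.495, -0.093, 0.087], [0.498, -0.104, 0.085], [0.504, -0.102, 0.08], [0.509, -0.094, 0.085], [0.513, -0.086, 0.086], [0.521, -0.098, 0.081], [0.532, -0.134, 0.03], [0.539, -0.106, 0.081], [0.552, -0.094, 0.083], [0.565, -0.097, 0.08], [0.574, -0.094, 0.079], [0.586, -0.155, 0.03], [0.594, -0.088, 0.072], [0.601, -0.095, 0.083], [0.61, -0.099, 0.08], [0.616, -0.086, 0.075], [0.625, -0.089, 0.083], [0.632, -0.08, 0.074], [0.643, -0.079, 0.081], [0.655, -0.081, 0.084], [0.668, -0.142, 0.036]]
```

View pics/s3.png

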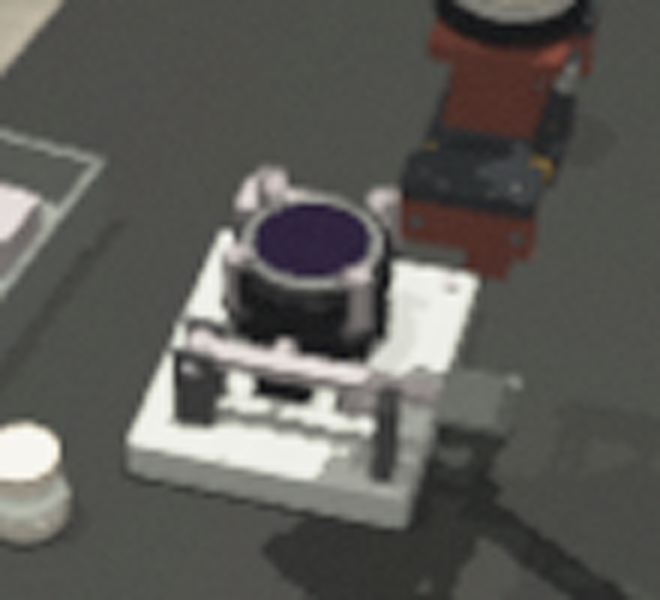

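The lever is latched level: its pad is at about (480,400) in the crop and the depth gives z ≈ 0.083. The lower stop appeared at TCP ≈ 0.043, so the true tips sit about 28 mm above the TCP. Next is the cover: I'll centre it lengthwise, then grip across the bar.

```bash
python3 - <<'E'
from h import *
C=[.5795,.1765];by=np.radians(-5)
p=current_position();servo_line([p[0],p[1],.2],rate=.25)
qa,qb=quat(by+np.pi/2),quat(by)
move_ptp([*C,.12],qa);move_gripper(.075)
servo_line([*C,-.004],rate=.12,contact_N=8);st("len")
move_gripper(0.);st("len closed")
move_gripper(.06);servo_line([*C,.05],rate=.15)
move_ptp([*C,.05],qb);move_gripper(.04)
servo_line([*C,0],rate=.12);print(servo_line([*C,-.03],rate=.02,contact_N=4));st("hub")
p=current_position();servo_line([p[0],p[1],p[2]+.0005],rate=.02)
move_gripper(0.);st("grip")
servo_line([*C,.09],rate=.1);st("up")
for n in("side","top"):
    c=capture(n);save(c,n+"4");
    if n=="side":
        u,v=np.int32(pix(c,[[*C,.1]])[0]);cv2.imwrite("pics/s4.png",cv2.resize(c["image"][v-50:v+50,u-60:u+60],None,fx=5,fy=5,interpolation=cv2.INTER_CUBIC))
E
```

```text
len 22.58 [ 0.5802  0.1767 -0.0033] F [ 0.3 -0.3  0.4] gap 0.0749
len closed 23.15 [ 0.5795  0.1765 -0.0037] F [-1.2 -0.4  3.3] gap 0.0455
True
hub 27.59 [ 0.5794  0.1764 -0.0198] F [-1.5  0.4  5.9] gap 0.0401
grip 28.34 [ 0.5793  0.1764 -0.0194] F [ 0.7  0.2 -1.7] gap 0.0157
up 29.58 [0.5789 0.1764 0.0893] F [ 0.3  0.7 -1.3] gap 0.0155
```

View pics/s4.png

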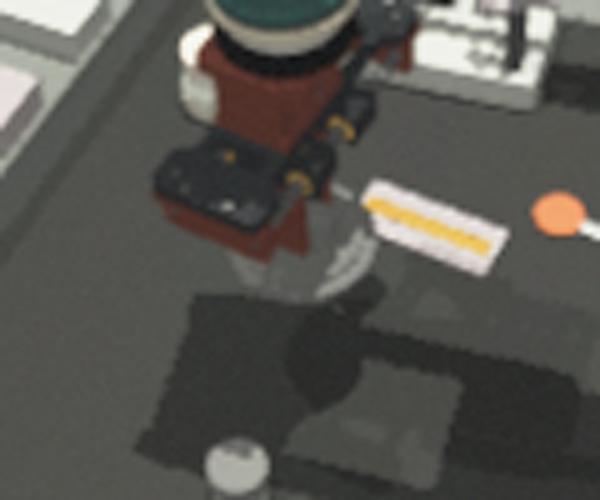

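```bash
python3 - <<'E'
from h import *
from est import circ
qb=quat(np.radians(-5))
p=current_position();servo_line([p[0],p[1],.15],rate=.2)
move_ptp([*AX[:2],.15],qb);sleep(.2);st()
p=np.array(current_position());zu=p[2]+.019
for n in("side","top"):
    c=capture(n);X=cloud(c);save(c,n+"5")
    r=silhouettes(n,"cover");print(n,[(round(d["conf"],2),np.round(d["xy"]).tolist(),int(d["region"].sum())) for d in r[:3]],"exp",pix(c,[[p[0],p[1],zu]]))
    m=(abs(X[...,2]-zu-.005)<.004)&(np.linalg.norm(X[...,:2]-p[:2],axis=-1)<.06)
    P=X[m];print(len(P),P.mean(0) if len(P) else 0)
    if n=="side":
        th=np.linspace(0,2*np.pi,90)
        im=c["image"].copy();im=cv2.resize(im,None,fx=5,fy=5,interpolation=cv2.INTER_CUBIC)
        for z,r_ in((zu,.044),(zu+.005,.044)):
            for q in pix(c,np.c_[p[0]+r_*np.cos(th),p[1]+r_*np.sin(th),0*th+z]): cv2.circle(im,tuple(np.int32(q*5+2)),1,(0,255,0) if z==zu else (0,0,255),-1)
        for q in pix(c,np.c_[AX[0]+.041*np.cos(th),AX[1]+.041*np.sin(th),0*th+.1]): cv2.circle(im,tuple(np.int32(q*5+2)),1,(255,255,0),-1)
        u,v=np.int32(pix(c,[p])[0]*5);cv2.imwrite("pics/s5.png",im[v-250:v+250,u-300:u+300])
E
```

```text
31.67 [ 0.6277 -0.1743  0.1501] F [ 0.4  0.  -0.8] gap 0.0156
side [(0.76, [276.0, 147.0], 242)] exp [[271.91012888 145.06850921]]
133 [ 0.61884729 -0.15884601  0.17526694]
top [] exp [[313.2948042  181.75901648]]
91 [ 0.59843866 -0.17546173  0.17535414]
```

View pics/s5.png

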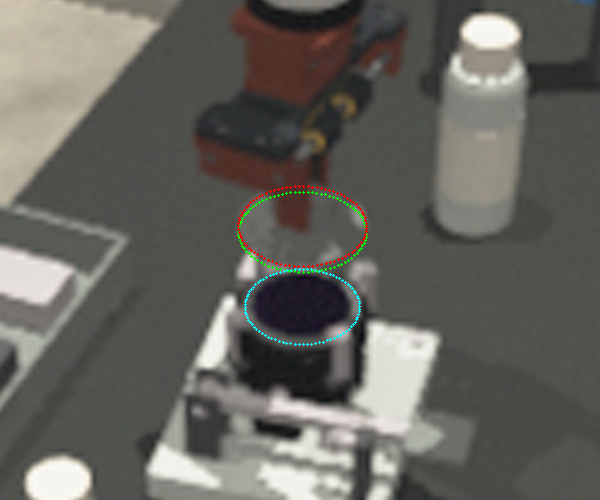

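The overlay lines up: the rim ring sits on the held cover at about (302,230), and the seal ring sits on the lamp at about (302,308). The cover is centred well within 4 mm. Descending while watching the force.

```bash
python3 - <<'E'
from h import *
servo_line([*AX[:2],.12],rate=.1);servo_line([*AX[:2],.102],rate=.05);sleep(.2);st("pre")
z0=current_force()[2]
for z in np.arange(.100,.070,-.001):
    servo_line([*AX[:2],z],rate=.03)
    F=np.array(current_force());print(round(z,4),round(current_position()[2],4),F.round(1).tolist())
    if F[2]-z0>13 and z<.087 or F[2]>35: break
sleep(.3);st("end")
E
```

```text
pre 33.02 [ 0.6278 -0.1758  0.1023] F [ 0.   0.1 -1.5] gap 0.0157
0.1 0.0999 [0.1, 0.4, -1.0]
0.099 0.0989 [1.7, -0.2, -1.2]
0.098 0.0979 [0.1, 0.7, -1.6]
0.097 0.0969 [-0.3, 0.3, -1.6]
0.096 0.0959 [0.4, -0.3, -2.4]
0.095 0.0949 [-0.2, 0.4, -0.9]
0.094 0.0939 [-0.2, 0.2, -1.6]
0.093 0.0929 [-0.5, 0.1, -0.9]
0.092 0.092 [-0.0, 0.0, -0.5]
0.091 0.0913 [-0.2, 0.6, 1.1]
0.09 0.0906 [-0.2, 1.2, 5.4]
0.089 0.09 [0.3, 1.7, 7.4]
0.088 0.0893 [-1.0, 1.2, 9.3]
0.087 0.0873 [-0.2, 0.2, 1.1]
0.086 0.0855 [1.0, 0.0, -1.7]
0.085 0.0845 [1.9, -0.2, -2.1]
0.084 0.083 [0.6, -0.5, -6.3]
0.083 0.0823 [0.7, -0.3, -7.5]
0.082 0.0819 [0.6, 0.8, -5.6]
0.081 0.0813 [-0.5, 1.7, -3.6]
0.08 0.0806 [-1.0, 2.0, 1.0]
0.079 0.0795 [-0.1, 0.2, 3.2]
0.078 0.0785 [-1.7, 0.1, 5.3]
0.077 0.0778 [-1.9, 1.2, 7.0]
0.076 0.077 [-2.6, 1.3, 9.8]
0.075 0.0766 [-3.1, 1.3, 11.8]
end 39.83 [ 0.6279 -0.176   0.0765] F [-3.6  1.1 12.2] gap 0.0158
```

```bash
python3 - <<'E'
from h import *
for z in(.074,.073):
    servo_line([*AX[:2],z],rate=.03);st(z)
    if current_force()[2]>17: break
sleep(.5);st()
c=capture("side");X=cloud(c);p=pix(c,[[*AX[:2],.1]])[0].astype(int)
cv2.imwrite("pics/s6.png",cv2.resize(c["image"][p[1]-45:p[1]+55,p[0]-50:p[0]+60],None,fx=6,fy=6,interpolation=cv2.INTER_CUBIC))
m=(np.linalg.norm(X[...,:2]-AX[:2],axis=-1)<.043)&(X[...,2]<.125)&(X[...,2]>.085)
for a,b in((0,.035),(.037,.043)):
    r=np.linalg.norm(X[...,:2]-AX[:2],axis=-1);k=m&(r>=a)&(r<b);print(a,b,k.sum(),np.percentile(X[k][:,2],[10,50,90]).round(4))
L=X[silhouettes("side","lever_pad")[0]["region"]];print("pad",np.nanmedian(L,0).round(3))
E
```

```text
0.074 40.08 [ 0.6279 -0.176   0.0765] F [-5.7  2.2 17.5] gap 0.0156
 40.58 [ 0.6279 -0.176   0.0765] F [-5.8  2.  18.5] gap 0.0158
0 0.035 151 [0.1031 0.1068 0.1179]
0.037 0.043 64 [0.0939 0.1021 0.1043]
pad [ 0.543 -0.095  0.082]
```

View pics/s6.png

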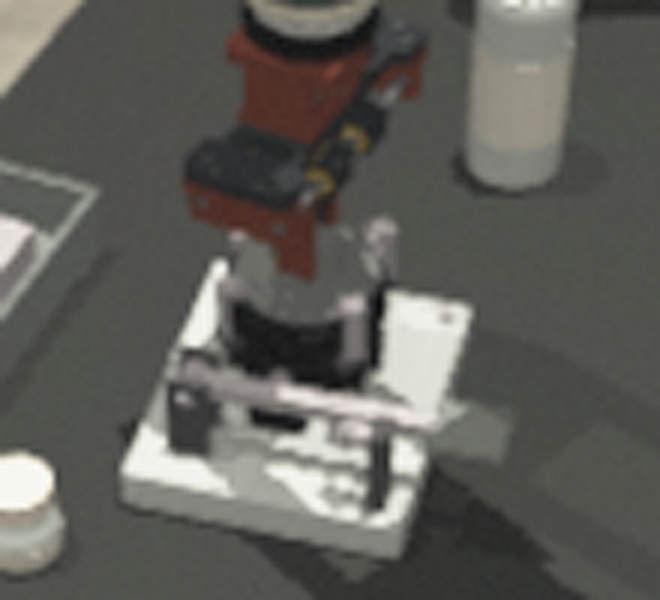

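The cover sits inside the clips at about (300,280), with its rim at about 0.102 m, so the seal is compressed. The lever is still level. Handing in.

```bash
python3 -c "
from h import *
st();close_job()"
```

```text
40.67 [ 0.628  -0.176   0.0765] F [-4.9  3.2 17.3] gap 0.0157
the job is handed in; nothing more can be done
```

The lever is latched, and the cover is snapped in under the clips and still being held and pressed. I handed the job in at 40.7 s; it gives no verdict.

- **Lever:** My first press stopped short of the pawl. The camera and contact heights showed the fingertips about 28 mm above the reported TCP, and I corrected for that from then on. The second press went to the lower stop and I lifted off. The lever stayed level by itself, with the pad at about 82–83 mm, and it was still there in the last picture.
- **Cover:** I centred it on the bench with a lengthwise squeeze, then gripped it across the bar. The finger gap read 15.7 mm against a 16 mm bar.
- **Snap-in:** Force rose to about 9 N, dropped to about −7 N as the clips pulled the cover in, then climbed as the seal compressed. At the end the cover was on the seal's hard stop and pressed with about 17–18 N. The rim top was at about 102 mm, so the underside was about 3 mm below `lamp_seat`.

**Less certain:**
- I could not see all four clips separately, so "all four" rests on the force drop, the height and the level look.
- There was a side force of about 5–6 N while pressing.
- I did not measure the other items again. The moves stayed clear of them, and no unexpected contact showed.

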